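# Latch the cassette clamp and pin its catch

## Robot

A 6-joint arm with a two-finger parallel gripper is mounted at the origin on the work surface. World frame = base frame: x ahead of the robot, y to its left, z up, the work surface at z = 0. Lengths are in m, angles in rad, forces in N, time in s.
With the tool pointing down it reaches from about 0.375 to 0.9 m from the base axis. Payload 3.1 kg.
Tool frame: the origin (TCP) lies at the very end of the fingers, on their centre line; the grasp point (between the pads) lies 19 mm behind it; z points along the fingers, y is the direction in which the jaws open and shut (so a half turn about z gives the same grasp; the last joint's range is limited). The gripper opens to 85 mm and grips with 20 to 120 N. Pads are 22 mm wide; open, the fingers measure 114 mm over their backs; the gripper's body (76 mm by 85 mm) begins 54 mm behind the grasp point. The pads swing forward as they close: fully open they stand 13 mm farther back than shut.
Start: joints at [-1.516, 0.527, 1.433, -0, 1.181, -0.178], TCP at [0.144, -0.608, 0.231] pointing down, gripper open.
Joint ranges: [-3.08, 3.08], [-0.75, 2.2], [0.22, 2.44], [-1.43, 4.57], [0, 2.65], [-2.85, 2.85]. Speed limits (rad/s): [2.79, 2.79, 3.14, 3.14, 3.14, 3.14].

## Interface

Orientations are given as a unit quaternion [x, y, z, w].
In Python, from station import manip gives the robot as it stands. The module is installed in compiled form; this text tells all that it offers.
- The arm moves only by the tool send_rows, never from a script. Its argument "commands" is a list of rows, each an object with "delta_pos": the shift along the world's x, y, z in cm, a list of three; "yaw": the turn about the world's z in rad. A call has 1 to 10 rows; each row shifts and turns the pose as measured when the row begins; what a row does not reach is not made up. A row lasts 1/8 s, in which the tool goes at most 62.5 mm and 10.7 degrees, less where a joint would pass 70% of its speed; a pose out of reach is approached as far as the arm can. A call is refused whole if a number of a shift passes 6.25 or a number of a turn 0.188, either way. A call with a gripper value outside its range is refused whole. "grip" is the closure, from -1 (fully open) to 1 (shut), set as the call begins (left out, the last holds). The fingers move at their own pace and stop on an object; "force" is the grip in N (left out, the last holds). Time passes only in rows, so rows that do not move let the fingers close. It gives the time, the measured TCP pose, the force and the opening at its end, in the units of the state.
- manip.sense(): the state, without advancing time (a new reading comes with each control period).
- manip.snapshot(name): name is "scene" or "top"; returns the picture (384x512x3 uint8, blue, green, red); there is no depth.
- manip.get_calibration(name): a dict with "fx", "fy", "cx", "cy" (pixels), "dist_coeffs" ([k1, k2, p1, p2, k3] as OpenCV has them; the pictures are not rectified), "world_to_cam" (4x4, takes a point from world to camera coordinates). Camera axes: x right, y down, z forward; pixel columns grow to the right and rows downward; lengths in m; the calibration is good to about 2 mm. A picture is of the moment at which its call begins. get_calibration takes no time and is no camera call.
- manip.sign_off(): hands the job in, once; it reports no verdict.
The state is a dict: "t": time; "q": joint angles; "qd": joint speeds; "tau": joint torques, N m; "tcp_pos": TCP position; "tool_rot": TCP orientation; "force": force on the tool from outside, world axes, zero at the start; "ft_torque": the same for the moment, N m; "finger_gap": opening from 0.0 (shut) to 1.0 (fully open).
Only numpy, scipy, OpenCV 4.12 (cv2) and the standard library are available. Lean on these libraries where they do the work, as an engineer would, in place of code of your own. Each camera call takes 0.05 s, during which the arm holds its last target. There are 200 camera calls.

## Task

Press the clamp's sprung lever down until the catch snaps over its end and holds it down by itself. Then take the lock pin (the straight pin with the round knob) out of the stand and put it down through the eyelet of the catch, fully home with its knob resting on the catch plate, and let go. Leave the T-handled key, the bottle and the slide box where they are.

Things in the scene. Friction and masses are not known exactly. Their poses are not given: they have to be found in the camera images.
- clamp: Cream metal bench clamp, 230 mm long (x -120 to +110), 90 mm wide, fixed to the bench; origin on the bench under it, x along its length. At its +x end two ears (78 mm high) carry the lever's hinge; at its -x end a block 60 x 66 x 53 mm carries the catch slide. A white cassette already lies in its bed below the lever.
- lever (a joint): Sprung steel lever on the clamp, 24 mm wide, running from the hinge towards the clamp's -x end. Angle in rad: 0 = fully up (29 degrees above level), 0.50 = level and held down by the catch, 0.53 = hard stop. A spring pushes it back up; the catch starts to resist at about 0.32 and snaps over by about 0.46. Pressing it on the pad takes about 12 N at most.
- lever_pad (a point): Centre of the top face of the round black press pad (34 mm diameter, 10 mm thick) on the lever, 100 mm from the hinge along the lever and 15 mm above the lever's centre line. It stands 77 mm above the bench when the lever is level, about 123 mm when up.
- lever_hinge (a point): Hinge axis of the lever (62 mm above the bench, along the clamp's y); the lever points from here towards the clamp's -x.
- catch (a joint): Sprung steel catch slide at the clamp's -x end: m, 0 = home (towards the lever, where its spring holds it), up to 0.009 pushed back (clamp's -x) as the lever's end passes its roller. The roller and its cheeks reach 81 mm above the bench, 42 mm from the eyelet towards the lever.
- eyelet (a point): Centre of the upper rim of the round eyelet, 12.5 mm diameter, in the catch's plate (56 x 44 x 6 mm, top 60 mm above the bench). Right beneath it, 1 mm lower, the clamp's block has a 12.5 mm hole on the same axis down to the bench. z up.
- stand: Aluminium block 56 (x) x 150 (y) x 50 mm high, fixed, with two 12.5 mm through holes at y = +45 and -45 mm; the lock pin stands in one and the T-handled key in the other. Origin at the centre of its underside.
- pin: The lock pin, upright: straight steel shank 9 mm diameter and 46 mm long (tapered over the lowest 6 mm to 4 mm), topped by a plain round black knob 24 mm diameter and 30 mm high. Origin at the tip of the shank, z up along the pin. 60 g.
- pin_knob (a point): Centre of the lock pin's knob, 61 mm above its tip.
- pin_tip (a point): Tip (lower end) of the lock pin.
- hexkey: T-handled key in the stand's other hole: like the pin, but with a thin neck and a black cross bar 64 mm long and 12 mm thick, 86 mm above its tip. Origin at its tip. Leave it.
- bottle: Amber bottle with a white cap, 60 mm diameter, 130 mm high, loose bystander; origin at the centre of its base.
- slidebox: Grey and white slide box 90 x 100 x 39 mm, loose bystander; origin at the centre of its underside.
Not all that is in view belongs to the job. Several things have the shape of the clamp; the one meant has the colours described above.

How it is judged:
On the way:
1. the lever is held down by the catch, the gripper clear of it (value of joint lever above 0.46 rad and value of joint catch below 0.003 m and distance between the grasp point and lever_pad above 0.035 m), for 0.2 s.
At the end, for the whole second after the job is handed in: The lever is held down by the catch (above 0.46 rad) with the catch home within 4 mm; the lock pin stands upright (within 7 degrees) through the eyelet, its tip at least 42 mm below the eyelet's upper rim and within 6 mm of its axis (46 mm when the knob rests on the plate), released and at rest (value of joint lever above 0.46 rad and value of joint catch below 0.004 m and horizontal distance between pin_tip and eyelet below 0.006 m and z of pin_tip in the frame of eyelet below -0.042 m and angle between pin's own z axis and vertical below 0.12 rad and linear speed of pin below 0.02 m/s); the robot touches nothing.
It fails at once if the T-handled key is moved more than 20 mm (distance of hexkey from where it was at the start of the episode above 0.02 m).
It fails at once if the bottle is moved more than 30 mm (distance of bottle from where it was at the start of the episode above 0.03 m).
It fails at once if the slide box is moved more than 30 mm (distance of slidebox from where it was at the start of the episode above 0.03 m).
It also fails if it takes over 54 s, if anything falls off the work surface, if the arm or the gripper's body presses on something with over 40 N, if the wrist force passes 120 N, or if a joint passes its speed limit or range.

## Working session

There is one attempt and no reset: what is moved stays moved. The work goes in short steps, Python scripts to look and compute and a tool call to move; the robot and the scene stay as the last step left them, time stands still between calls to the robot, and variables do not carry over. Pictures are saved under pics/ and viewed, about 8 in all and at most 12, crops included, and the job is handed in when it is done.

Besides the shell and the picture viewer there is one more tool, called after "Request:" by a JSON object that holds its "op" and its "data", one argument or row to a line. send_rows: Moves the arm, as the interface text tells. Its arguments: {"type":"object","properties":{"commands":{"type":"array","items":{"type":"object","properties":{"delta_pos":{"type":"array","items":{"type":"number"}},"yaw":{"type":"number"}}}},"grip":{"type":"number"},"force":{"type":"number"}},"required":["commands"]}

```bash
mkdir -p pics
cat > h.py <<'E'
import numpy as np, cv2
from station import manip
def cal(n):
    c=manip.get_calibration(n); K=np.array([[c['fx'],0,c['cx']],[0,c['fy'],c['cy']],[0,0,1.]])
    return K,np.array(c['dist_coeffs'],float),np.array(c['world_to_cam'],float)
def atz(n,uv,z):
    K,d,T=cal(n); p=cv2.undistortPoints(np.array([[uv]],float),K,d)[0,0]
    R,t=T[:3,:3],T[:3,3]; o=-R.T@t; r=R.T@np.array([p[0],p[1],1]); return o+r*(z-o[2])/r[2]
def proj(n,P):
    K,d,T=cal(n); return cv2.projectPoints(np.array(P,float).reshape(-1,3),cv2.Rodrigues(T[:3,:3])[0],T[:3,3],K,d)[0][:,0]
def snap(n): 
    im=manip.snapshot(n); return im
def crop(im,x0,y0,x1,y1,s,f): cv2.imwrite(f,cv2.resize(im[y0:y1,x0:x1],None,fx=s,fy=s,interpolation=cv2.INTER_CUBIC))
E
python3 - <<'E'
from h import *
for n in('scene','top'):
    im=snap(n); cv2.imwrite(f'pics/{n}0.png',im); K,d,T=cal(n); print(n,-T[:3,:3].T@T[:3,3],T[2,:3],K[0,0])
print(manip.sense())
E
```

```text
scene [ 1.11900287 -0.49055326  0.99448788] [-0.4846148   0.48455276 -0.72825622] 476.8168339209469
top [0.353293   0.10132529 1.24799669] [ 0.15542517  0.00455321 -0.98783718] 499.2062950655838
{'t': 0.1, 'q': array([-1.51650032e+00,  5.28412717e-01,  1.43381422e+00,  1.80154536e-06,
        1.18138666e+00, -1.78492646e-01]), 'qd': array([ 0.0001233 , -0.00086531, -0.00392778,  0.00133115,  0.00221505,
        0.00043748]), 'tau': array([-3.78713567e-04, -4.43304062e+01, -1.78586662e+01, -1.86260227e-04,
        3.86119966e-03, -1.03910540e-05]), 'tcp_pos': array([ 0.14417953, -0.60746204,  0.23039445]), 'tool_rot': array([ 9.93233357e-01,  1.16131294e-01,  6.35397368e-05, -1.00847363e-03]), 'force': array([ 0.3664557 , -0.64111204,  0.54678304]), 'ft_torque': array([-0.0449643 ,  0.03190306, -0.00017536]), 'finger_gap': 0.9998564207334105}
```

View pics/scene0.png

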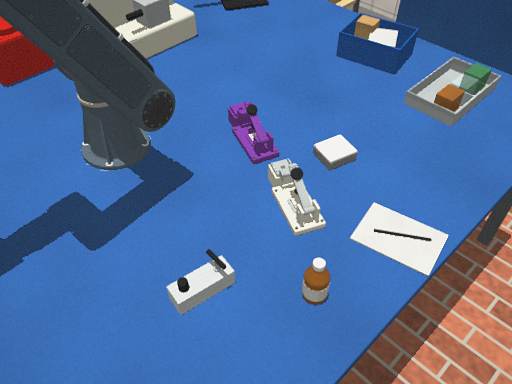

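View pics/top0.png

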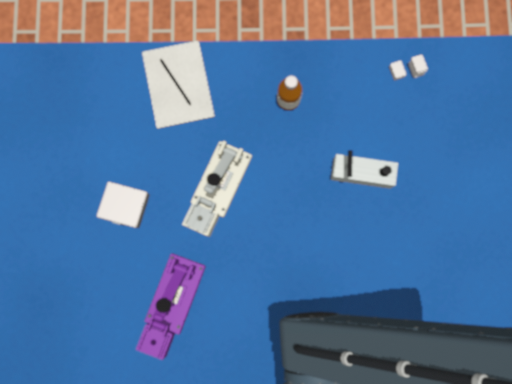

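The scene shows two clamp-shaped things: a cream one at scene (297,197) / top (217,188), and a purple one at scene (253,132) / top (170,305). I choose the cream one. There are two pins in the stand: a round knob at scene (183,285) / top (386,171), which is the lock pin, and a T-bar at scene (216,259) / top (349,165), which is the key to leave. I'll check both choices in one close crop.

Run:
```python
from h import *
t=cv2.imread('pics/top0.png'); s=cv2.imread('pics/scene0.png')
r=lambda a,w,h:cv2.resize(a,(w,h),interpolation=cv2.INTER_CUBIC)
a=r(t[130:245,170:270],348,400)[:, :] ; b=r(t[145:195,320:410],450,250)
c=r(s[150:240,255:335],355,400); d=r(s[240:320,160:240],400,400)
# layout: top-left clamp top(4x => 400x460)
cv2.imwrite('pics/c1.png',np.vstack([np.hstack([r(t[135:240,175:255],320,420),r(t[145:195,325:405],480,300) if 0 else np.vstack([r(t[145:195,325:405],480,300),np.zeros((120,480,3),np.uint8)])])]))
cv2.imwrite('pics/c2.png',np.hstack([r(s[150:240,260:335],400,480),r(s[245:317,160:240],400,360+0) if 0 else np.vstack([r(s[245:317,160:240],400,360),np.zeros((120,400,3),np.uint8)])]))
```

```text
(no output)
```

View pics/c1.png

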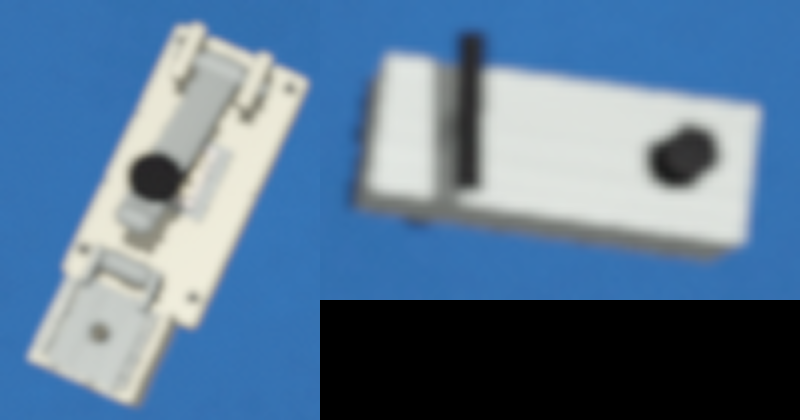

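View pics/c2.png

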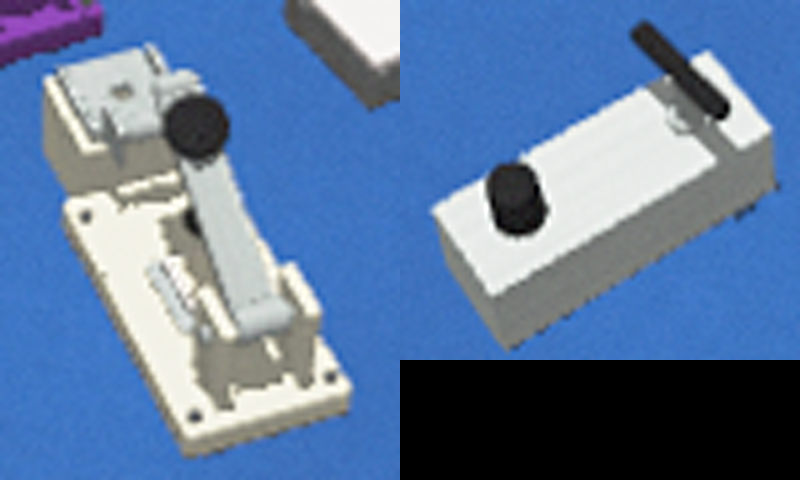

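Crops confirm the cream clamp (pad at top (213.5,178.9), eyelet at top (199.5,218), scene (282.7,167)), and the round knob (top (386.8,169.8), scene (182.5,281)) as the pin. Now I'll measure.

Run:
```python
from h import *
from scipy.optimize import least_squares
def tri(a,b):
    f=lambda P:np.r_[proj('top',P)[0]-a,proj('scene',P)[0]-b]
    r=least_squares(f,atz('top',a,.06)); return r.x.round(4),r.fun.round(1)
print('eye',tri((199.4,218),(282.5,166.9)),atz('top',(199.4,218),.06),atz('scene',(282.5,166.9),.06))
print('pad',tri((213.5,178.9),(296.4,173.5)),atz('top',(213.5,178.9),.123),atz('scene',(296.4,173.5),.123))
print('knobtop',tri((386.8,169.8),(182.4,280.2)),atz('top',(386.8,169.8),.08),atz('scene',(182.4,280.2),.08))
# stand top corners, key bar ends (top view)
for n,uv,z in [('c',(385-320,52),.05),('c',(762-320,105),.05),('c',(747-320,243),.05),('c',(368-320,195),.05),('bar',(471-320,35),.09),('bar',(467-320,187),.09)]:
    print(n,atz('top',(325+uv[0]/6-.4,145+uv[1]/6-.4),z).round(4))
# hinge ends
print('slidebox',atz('top',(122,204),.039),'bottle',atz('top',(291,82),.13))
```

```text
eye (array([0.4736, 0.2548, 0.0567]), array([ 0.1,  0.1,  0.1, -0. ])) [0.47344173 0.25450422 0.06      ] [0.47572238 0.25187116 0.06      ]
pad (array([0.5575, 0.2151, 0.116 ]), array([ 0.1,  0.1,  0.2, -0. ])) [0.55643684 0.21469572 0.123     ] [0.56173155 0.20912959 0.123     ]
knobtop (array([ 0.5806, -0.1921,  0.0801]), array([-0.2, -0.1, -0.2,  0. ])) [ 0.58028304 -0.19256065  0.08      ] [ 0.58086797 -0.1916952   0.08      ]
c [ 0.6292 -0.0771  0.05  ]
c [ 0.6048 -0.2288  0.05  ]
c [ 0.5481 -0.2197  0.05  ]
c [ 0.57   -0.0681  0.05  ]
bar [ 0.6264 -0.1052  0.09  ]
bar [ 0.5654 -0.1012  0.09  ]
slidebox [0.51252869 0.44575543 0.039     ] bottle [0.78292366 0.03275737 0.13      ]
```

Request:
{"op": "send_rows", "data": {
  "commands": [
    {"delta_pos":[3.5,4,0],"yaw":0.12},
    {"delta_pos":[3.5,4,0],"yaw":0.12},
    {"delta_pos":[3.5,4,0],"yaw":0.12},
    {"delta_pos":[3.5,4,0],"yaw":0.12},
    {"delta_pos":[3.5,4,0],"yaw":0.12},
    {"delta_pos":[3.5,4,0],"yaw":0.12},
    {"delta_pos":[3.5,4,0],"yaw":0.12},
    {"delta_pos":[3.5,4,0],"yaw":0.12},
    {"delta_pos":[3.5,4,0],"yaw":0.12}
  ],
  "grip": 1,
  "force": 40
}}

```text
t: 1.23
tcp_pos: [0.4635, -0.238, 0.227]
tool_rot: [0.784, 0.621, -0.0, -0.002]
force: [0.0, 1.0, 0.4]
finger_gap: -0.001
```

Request:
{"op": "send_rows", "data": {
  "commands": [
    {"delta_pos":[1.2,5.6,0]},
    {"delta_pos":[1.2,5.6,0]},
    {"delta_pos":[1.2,5.6,0]},
    {"delta_pos":[1.2,5.6,0]},
    {"delta_pos":[1.2,5.6,0]},
    {"delta_pos":[1.2,5.6,0]},
    {"delta_pos":[1.2,5.6,0]},
    {"delta_pos":[1.0,5.6,-2]},
    {"delta_pos":[0,0,-3]},
    {"delta_pos":[0,0,-3]}
  ]
}}

```text
validation failed for argument at $.co...
```

Run:
```python
from h import *
print(manip.sense()['tcp_pos'],manip.sense()['force'])
a=snap('scene')[130:240,250:340]; b=snap('top')[135:245,170:260]
cv2.imwrite('pics/p1.png',cv2.resize(np.hstack([a,b]),None,fx=4,fy=4,interpolation=cv2.INTER_CUBIC))
```

```text
[ 0.46352362 -0.23804513  0.22703355] [0.03339607 1.02920201 0.36508481]
```

View pics/p1.png

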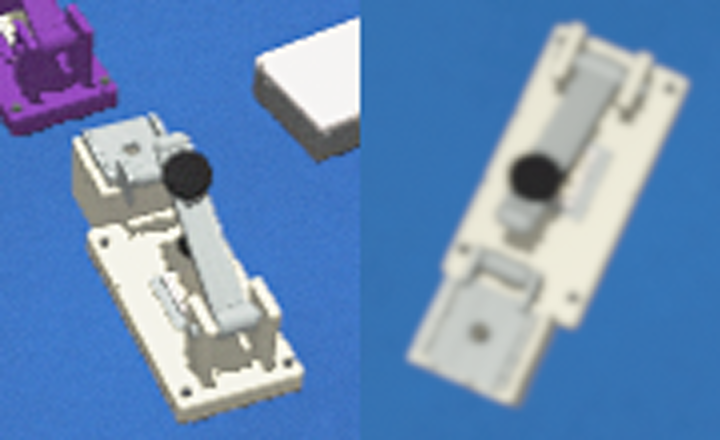

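The move was refused, so the picture only shows the untouched clamp: lever up, pad at about (186,174) in the scene crop. I'll add yaw and resend.

Request:
{"op": "send_rows", "data": {
  "commands": [
    {"delta_pos":[1.2,5.6,0],"yaw":0},
    {"delta_pos":[1.2,5.6,0],"yaw":0},
    {"delta_pos":[1.2,5.6,0],"yaw":0},
    {"delta_pos":[1.2,5.6,0],"yaw":0},
    {"delta_pos":[1.2,5.6,0],"yaw":0},
    {"delta_pos":[1.2,5.6,0],"yaw":0},
    {"delta_pos":[1.2,5.6,0],"yaw":0},
    {"delta_pos":[1.0,5.6,-2],"yaw":0},
    {"delta_pos":[0,0,-3],"yaw":0},
    {"delta_pos":[0,0,-3],"yaw":0}
  ]
}}

```text
t: 2.58
tcp_pos: [0.5632, 0.2213, 0.1453]
tool_rot: [0.786, 0.618, 0.002, 0.001]
force: [1.2, -0.1, 0.5]
finger_gap: 0.002
```

Request:
{"op": "send_rows", "data": {
  "commands": [
    {"delta_pos":[-0.6,-0.8,-1.2],"yaw":0},
    {"delta_pos":[0,0,-0.8],"yaw":0},
    {"delta_pos":[-0.4,0.2,-0.7],"yaw":0},
    {"delta_pos":[-0.4,0.2,-0.7],"yaw":0},
    {"delta_pos":[-0.3,0.15,-0.8],"yaw":0},
    {"delta_pos":[-0.3,0.15,-0.8],"yaw":0},
    {"delta_pos":[-0.2,0.1,-0.8],"yaw":0}
  ]
}}

```text
t: 3.45
tcp_pos: [0.5421, 0.2187, 0.0849]
tool_rot: [0.787, 0.617, 0.002, 0.003]
force: [-1.3, -3.0, 2.9]
finger_gap: 0.002
```

Request:
{"op": "send_rows", "data": {
  "commands": [
    {"delta_pos":[-0.1,0.1,-0.6],"yaw":0},
    {"delta_pos":[0,0,-0.5],"yaw":0},
    {"delta_pos":[0,0,-0.2],"yaw":0}
  ]
}}

```text
t: 3.82
tcp_pos: [0.5403, 0.2206, 0.073]
tool_rot: [0.787, 0.618, 0.002, 0.002]
force: [-4.4, -3.3, 24.3]
finger_gap: 0.002
```

Run:
```python
from h import *
print(manip.sense()['tcp_pos'],manip.sense()['force'])
a=snap('scene')[120:240,240:340]; b=snap('top')[135:255,170:260]
cv2.imwrite('pics/p2.png',cv2.resize(np.hstack([a,b]),None,fx=4,fy=4,interpolation=cv2.INTER_CUBIC))
```

```text
[0.54025613 0.22061924 0.07300202] [-4.39984041 -3.31808095 24.31858097]
```

View pics/p2.png

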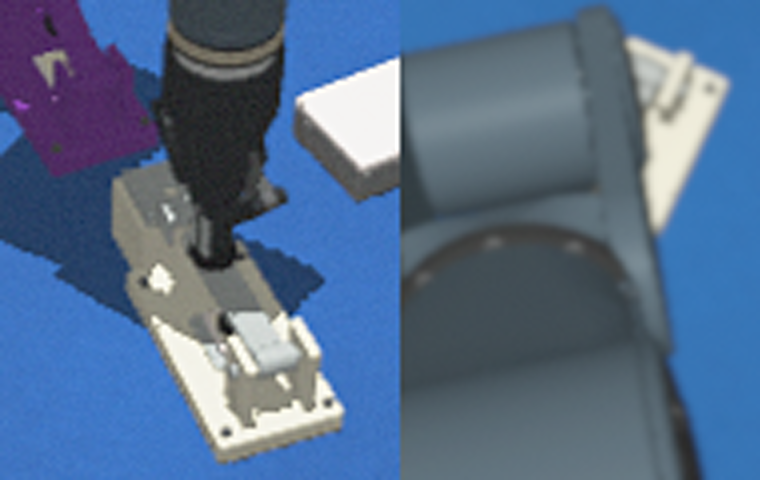

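The fingers are on the pad at (215,250) and the lever is level at the hard stop (24 N). I'll lift off and go to the pin.

Request:
{"op": "send_rows", "data": {
  "commands": [
    {"delta_pos":[0,0,2],"yaw":0},
    {"delta_pos":[0,0,5],"yaw":0},
    {"delta_pos":[0,0,6],"yaw":0},
    {"delta_pos":[0.5,-5.5,1],"yaw":0.04},
    {"delta_pos":[0.6,-5.9,0],"yaw":0.04},
    {"delta_pos":[0.6,-5.9,0],"yaw":0},
    {"delta_pos":[0.6,-5.9,0],"yaw":0},
    {"delta_pos":[0.6,-5.9,0],"yaw":0},
    {"delta_pos":[0.6,-5.9,0],"yaw":0},
    {"delta_pos":[0.5,-5,0],"yaw":0}
  ]
}}

```text
t: 5.18
tcp_pos: [0.5806, -0.1831, 0.2145]
tool_rot: [0.757, 0.653, 0.006, 0.001]
force: [1.3, 0.1, -0.7]
finger_gap: 0.003
```

Run:
```python
from h import *
print(manip.sense()['tcp_pos'],manip.sense()['force'])
a=snap('scene')[130:240,250:340]; b=snap('top')[135:245,170:260]
cv2.imwrite('pics/t3.png',b)
cv2.imwrite('pics/p3.png',cv2.resize(np.hstack([a,b]),None,fx=4,fy=4,interpolation=cv2.INTER_CUBIC))
```

```text
[ 0.58055575 -0.18314752  0.21450289] [ 1.33450454  0.13164245 -0.70019147]
```

View pics/p3.png

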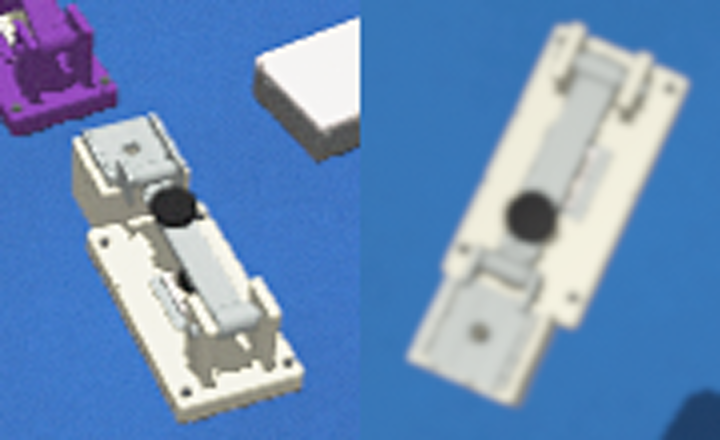

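The lever is held down with the gripper away: pad at (174,207), and the eyelet is unmoved at (131,149) in the scene crop and (479,332) in the top crop. Now I'll grasp the knob.

Request:
{"op": "send_rows", "data": {
  "commands": [
    {"delta_pos":[0,-0.9,-1],"yaw":0},
    {"delta_pos":[0,0,-4],"yaw":0},
    {"delta_pos":[0,0,-4],"yaw":0},
    {"delta_pos":[0,0,-1],"yaw":0},
    {"delta_pos":[0,0,0],"yaw":0}
  ],
  "grip": -0.2
}}

```text
t: 5.9
tcp_pos: [0.5809, -0.1922, 0.1096]
tool_rot: [0.758, 0.653, 0.006, 0.002]
force: [-0.1, 0.2, 0.3]
finger_gap: 0.597
```

Request:
{"op": "send_rows", "data": {
  "commands": [
    {"delta_pos":[0,0,-2],"yaw":0},
    {"delta_pos":[0,0,-2],"yaw":0},
    {"delta_pos":[0,0,-1.4],"yaw":0},
    {"delta_pos":[0,0,0],"yaw":0}
  ]
}}

```text
t: 6.4
tcp_pos: [0.5853, -0.1924, 0.0599]
tool_rot: [0.757, 0.654, 0.008, 0.007]
force: [-0.6, -0.8, 0.3]
finger_gap: 0.6
```

Request:
{"op": "send_rows", "data": {
  "commands": [
    {"delta_pos":[0,0,0],"yaw":0},
    {"delta_pos":[0,0,0],"yaw":0},
    {"delta_pos":[0,0,0],"yaw":0},
    {"delta_pos":[0,0,0],"yaw":0},
    {"delta_pos":[0,0,0],"yaw":0}
  ],
  "grip": 1,
  "force": 40
}}

```text
t: 7.02
tcp_pos: [0.5823, -0.1918, 0.0627]
tool_rot: [0.756, 0.654, 0.006, 0.005]
force: [-1.7, 0.1, -0.6]
finger_gap: 0.267
```

The grip is a bit high on the knob, so I'll reopen, go lower and grasp again.

Request:
{"op": "send_rows", "data": {
  "commands": [
    {"delta_pos":[0,0,0],"yaw":0},
    {"delta_pos":[0,0,0],"yaw":0},
    {"delta_pos":[-0.1,0,-0.5],"yaw":0},
    {"delta_pos":[0,0,-0.4],"yaw":0},
    {"delta_pos":[0,0,0],"yaw":0}
  ],
  "grip": -0.1
}}

```text
t: 7.65
tcp_pos: [0.5833, -0.1926, 0.0536]
tool_rot: [0.756, 0.654, 0.007, 0.007]
force: [-0.3, -0.4, 0.4]
finger_gap: 0.549
```

Request:
{"op": "send_rows", "data": {
  "commands": [
    {"delta_pos":[-0.2,0,-0.1],"yaw":0},
    {"delta_pos":[0,0,0],"yaw":0},
    {"delta_pos":[0,0,0],"yaw":0},
    {"delta_pos":[0,0,0],"yaw":0},
    {"delta_pos":[0,0,0],"yaw":0}
  ],
  "grip": 1,
  "force": 50
}}

```text
t: 8.28
tcp_pos: [0.5809, -0.1925, 0.0525]
tool_rot: [0.756, 0.654, 0.007, 0.007]
force: [0.0, 0.2, -0.3]
finger_gap: 0.264
```

Request:
{"op": "send_rows", "data": {
  "commands": [
    {"delta_pos":[0,0,2],"yaw":0},
    {"delta_pos":[0,0,3],"yaw":0},
    {"delta_pos":[0,0,4],"yaw":0},
    {"delta_pos":[0,0,4],"yaw":0},
    {"delta_pos":[-1,4.5,0],"yaw":0.14},
    {"delta_pos":[-1.2,5,0],"yaw":0.14},
    {"delta_pos":[-1.2,5,0],"yaw":0.14},
    {"delta_pos":[-1.2,5,0],"yaw":0.14},
    {"delta_pos":[-1.2,5,0],"yaw":0.14},
    {"delta_pos":[-1.2,5,0],"yaw":0.14}
  ]
}}

```text
t: 9.52
tcp_pos: [0.5108, 0.1063, 0.1873]
tool_rot: [0.415, 0.91, 0.011, 0.007]
force: [0.6, 0.4, -1.0]
finger_gap: 0.264
```

Request:
{"op": "send_rows", "data": {
  "commands": [
    {"delta_pos":[-1.2,4.8,0],"yaw":0.14},
    {"delta_pos":[-1.2,4.9,0],"yaw":0.14},
    {"delta_pos":[-1.2,4.9,0],"yaw":0.14},
    {"delta_pos":[0,0,-2],"yaw":0},
    {"delta_pos":[0,0,-2],"yaw":0},
    {"delta_pos":[0,0,0],"yaw":0},
    {"delta_pos":[0,0,0],"yaw":0}
  ]
}}

```text
t: 10.4
tcp_pos: [0.4723, 0.262, 0.1483]
tool_rot: [0.205, 0.979, 0.014, 0.006]
force: [-0.0, 0.2, 0.2]
finger_gap: 0.266
```

Run:
```python
from h import *
s=manip.sense(); print(s['tcp_pos'],s['tool_rot'],s['force'])
im=snap('scene'); cv2.imwrite('pics/s4.png',im)
crop(im,240,110,340,200,7,'pics/p4.png')
from scipy.spatial.transform import Rotation as R
print(R.from_quat(s['tool_rot']).as_matrix()[:,2])
```

```text
[0.47232088 0.26200084 0.14826923] [0.20520821 0.97859669 0.01409542 0.00627916] [-0.00984873  0.19624741  0.17252736]
[ 0.01807453  0.02501039 -0.99952378]
```

View pics/p4.png

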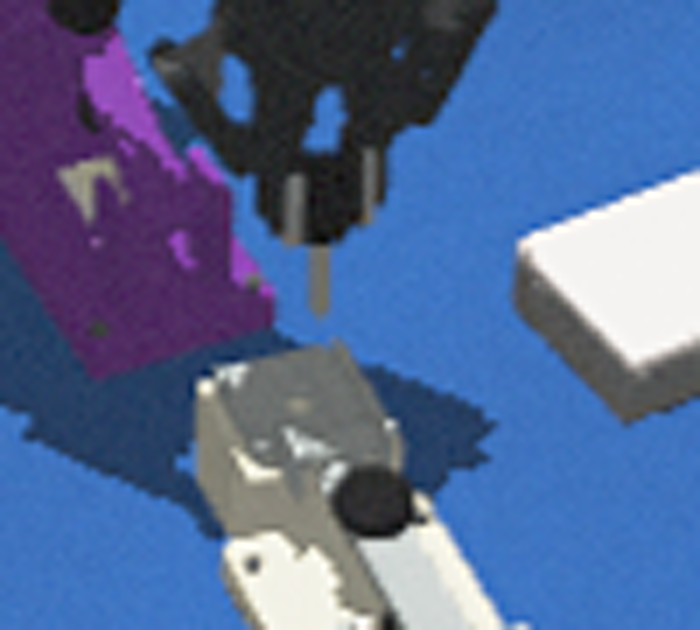

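The pin's tip is at crop (320,314), scene (285.3,154.4), and the eyelet at crop (299,404). I'll compare with the kinematic prediction.

Run:
```python
from h import *
from scipy.spatial.transform import Rotation as R
from scipy.optimize import least_squares
R0=R.from_quat([.756,.654,.007,.007]); p0=np.array([.5809,-.1925,.0525])
s=manip.sense(); R1=R.from_quat(s['tool_rot'])
print('tool z at grasp',R0.apply([0,0,1]))
ax=(R1*R0.inv()).apply([0,0,1]); print('pin axis',ax)
for tip0 in ([.5809,-.1925,.004],[.5806,-.1921,.004]):
    tip=s['tcp_pos']+(R1*R0.inv()).apply(np.array(tip0)-p0); print('tip',tip,proj('scene',tip)[0])
et,es=(199.3,217.8),(282.3,167.1)
f=lambda P:np.r_[proj('top',[*P,.06])[0]-et,proj('scene',[*P,.06])[0]-es]
r=least_squares(f,[.474,.254]); print('eye z=.06',r.x,r.fun)
print('eye scene',atz('scene',es,.06),'tip scene at z',atz('scene',(285.3,154.4),tip[2]))
# level pad, z known .077 : scene, top
print('pad',atz('scene',(250+174/4-.4,130+207/4-.4),.077),atz('top',(170+(531-360)/4-.4,135+217/4-.4),.077))
print('yaw x',np.degrees(np.arctan2(*R1.as_matrix()[[1,0],0])))
```

```text
tool z at grasp [ 0.01975284 -0.00142893 -0.99980387]
pin axis [-0.01142213 -0.00632026  0.99991479]
tip [0.47282621 0.26220492 0.09983269] [284.79583026 154.21169682]
tip [0.47236086 0.26202214 0.09982622] [284.62840812 154.16545793]
eye z=.06 [0.47427067 0.25366034] [ 0.45604378 -0.15105215  0.25481101 -0.75839614]
eye scene [0.4758794  0.25087096 0.06      ] tip scene at z [0.47434594 0.26262771 0.09982622]
pad [0.54619887 0.21717303 0.077     ] [0.54077012 0.22201951 0.077     ]
yaw x 156.2982723339389
```

Run:
```python
from h import *
for n,f,(u,v),off in [('top','top0',(199.4,218),0),('scene','scene0',(282.4,167),0)]:
    g=cv2.cvtColor(cv2.imread(f'pics/{f}.png'),6)
    p=g[int(v)-5:int(v)+7,int(u)-6:int(u)+7]; print(n,int(u)-6,int(v)-5); print(p)
# how the eyelet rim would project at mid estimate
    a=np.linspace(0,2*np.pi,24); c=np.array([.474,.2525]); 
    P=np.c_[c[0]+.00625*np.cos(a),c[1]+.00625*np.sin(a),np.full(24,.06)]; q=proj(n,P); print(q.min(0),q.max(0))
```

```text
top 193 213
[[197 201 202 201 200 199 199 201 203 203 203 202 202]
 [200 202 201 200 198 195 193 195 199 202 203 202 202]
 [202 202 201 197 190 181 174 177 187 196 201 202 202]
 [202 202 200 192 177 158 147 151 168 186 198 202 203]
 [203 202 198 188 166 142 132 133 149 173 193 201 204]
 [202 201 197 186 165 142 129 125 137 167 190 201 204]
 [202 201 197 188 171 150 135 129 144 173 194 203 205]
 [202 200 198 194 185 171 160 157 169 187 200 204 205]
 [201 200 200 199 197 192 188 188 192 199 203 205 205]
 [200 201 201 203 203 202 201 200 202 204 205 205 205]
 [201 201 202 204 204 204 203 203 205 206 206 205 204]
 [201 202 204 204 205 205 204 204 205 206 206 205 201]]
[197.62694761 215.14817192] [202.85344782 220.34715544]
scene 276 162
[[215 214 219 216 216 214 210 214 213 215 215 213 149]
 [216 216 217 215 213 215 212 211 211 212 216 219 173]
 [217 214 213 215 213 217 219 212 212 211 216 214 207]
 [217 214 215 216 212 209 204 167 192 211 211 218 195]
 [216 215 215 216 192 146 129 113 149 202 214 216 175]
 [216 216 215 217 183 136 129 143 136 191 212 215 174]
 [205 215 213 203 205 190 159 168 187 204 208 210 210]
 [214 217 218 219 217 214 208 207 213 213 209 209 214]
 [194 207 205 155 207 197 204 216 214 214 211 209 204]
 [167 204 199 130 159 200 213 214 200 204 215 217 215]
 [194 194 193 136 111 208 209 202 207 210 216 217 216]
 [154 235 216 136 102 153 220 203 206 208 201 197 191]]
[280.00675127 164.98666902] [284.40559365 168.02107607]
```

Request:
{"op": "send_rows", "data": {
  "commands": [
    {"delta_pos":[0.1,-0.9,-1],"yaw":0},
    {"delta_pos":[0,0,-1],"yaw":0},
    {"delta_pos":[0,0,-1],"yaw":0},
    {"delta_pos":[0,0,0],"yaw":0},
    {"delta_pos":[0,0,0],"yaw":0}
  ]
}}

```text
t: 11.08
tcp_pos: [0.4743, 0.2514, 0.1171]
tool_rot: [0.206, 0.978, 0.014, 0.007]
force: [-0.2, 0.5, -1.0]
finger_gap: 0.267
```

Request:
{"op": "send_rows", "data": {
  "commands": [
    {"delta_pos":[-0.1,0.16,-0.3],"yaw":0},
    {"delta_pos":[0,0,-0.3],"yaw":0},
    {"delta_pos":[0,0,0],"yaw":0}
  ]
}}

```text
t: 11.45
tcp_pos: [0.4735, 0.2535, 0.1112]
tool_rot: [0.206, 0.978, 0.015, 0.008]
force: [-0.3, 0.8, -0.1]
finger_gap: 0.266
```

Request:
{"op": "send_rows", "data": {
  "commands": [
    {"delta_pos":[0,0,-0.3],"yaw":0},
    {"delta_pos":[0,0,-0.2],"yaw":0}
  ]
}}

```text
t: 11.7
tcp_pos: [0.4737, 0.2536, 0.1061]
tool_rot: [0.206, 0.978, 0.015, 0.008]
force: [-0.7, -0.3, -0.2]
finger_gap: 0.264
```

Request:
{"op": "send_rows", "data": {
  "commands": [
    {"delta_pos":[0,0,-0.3],"yaw":0},
    {"delta_pos":[0,0,-0.3],"yaw":0}
  ]
}}

```text
t: 11.95
tcp_pos: [0.4738, 0.2536, 0.0998]
tool_rot: [0.206, 0.978, 0.015, 0.008]
force: [0.5, 0.0, -1.0]
finger_gap: 0.268
```

In the hole with no contact force; continuing down gently.

Request:
{"op": "send_rows", "data": {
  "commands": [
    {"delta_pos":[0,0,-0.4],"yaw":0},
    {"delta_pos":[0,0,-0.4],"yaw":0},
    {"delta_pos":[0,0,-0.4],"yaw":0}
  ]
}}

```text
t: 12.32
tcp_pos: [0.4738, 0.2536, 0.0869]
tool_rot: [0.206, 0.978, 0.015, 0.008]
force: [0.3, 1.1, -1.2]
finger_gap: 0.266
```

Request:
{"op": "send_rows", "data": {
  "commands": [
    {"delta_pos":[0,0,-0.5],"yaw":0},
    {"delta_pos":[0,0,-0.5],"yaw":0},
    {"delta_pos":[0,0,-0.5],"yaw":0},
    {"delta_pos":[0,0,-0.4],"yaw":0}
  ]
}}

```text
t: 12.82
tcp_pos: [0.4738, 0.2536, 0.0664]
tool_rot: [0.206, 0.978, 0.015, 0.008]
force: [-0.1, -0.5, -0.8]
finger_gap: 0.268
```

Request:
{"op": "send_rows", "data": {
  "commands": [
    {"delta_pos":[0,0,-0.2],"yaw":0},
    {"delta_pos":[0,0,-0.1],"yaw":0},
    {"delta_pos":[0,0,0],"yaw":0}
  ]
}}

```text
t: 13.2
tcp_pos: [0.4737, 0.2535, 0.0628]
tool_rot: [0.206, 0.978, 0.015, 0.008]
force: [-0.5, 0.5, 0.2]
finger_gap: 0.265
```

Request:
{"op": "send_rows", "data": {
  "commands": [
    {"delta_pos":[0,0,0],"yaw":0},
    {"delta_pos":[0,0,0],"yaw":0},
    {"delta_pos":[0,0,0],"yaw":0},
    {"delta_pos":[0,0,0],"yaw":0}
  ],
  "grip": -0.1
}}

```text
t: 13.7
tcp_pos: [0.4786, 0.2588, 0.0638]
tool_rot: [0.208, 0.978, 0.021, 0.012]
force: [0.9, -0.8, -0.2]
finger_gap: 0.55
```

Request:
{"op": "send_rows", "data": {
  "commands": [
    {"delta_pos":[0,0,2],"yaw":0},
    {"delta_pos":[0,0,4],"yaw":0},
    {"delta_pos":[0,0,5],"yaw":0},
    {"delta_pos":[0,0,5],"yaw":0},
    {"delta_pos":[0.5,-5,0],"yaw":0},
    {"delta_pos":[0.5,-6,0],"yaw":0},
    {"delta_pos":[0.5,-6,0],"yaw":0},
    {"delta_pos":[0.5,-6,0],"yaw":0},
    {"delta_pos":[0,0,0],"yaw":0},
    {"delta_pos":[0,0,0],"yaw":0}
  ]
}}

```text
t: 14.95
tcp_pos: [0.495, 0.0186, 0.2305]
tool_rot: [0.208, 0.978, 0.018, 0.013]
force: [-0.5, 0.6, -1.2]
finger_gap: 0.55
```

Run:
```python
from h import *
s=manip.sense(); print(s['t'],s['tcp_pos'],s['finger_gap'])
a=snap('scene')[130:240,250:340]; b=snap('top')[135:245,170:260]
cv2.imwrite('pics/p5.png',cv2.resize(np.hstack([a,b]),None,fx=4,fy=4,interpolation=cv2.INTER_CUBIC))
print('knob top exp.',proj('scene',[.4737,.2535,.09]),proj('top',[.4737,.2535,.09]))
```

```text
14.95 [0.49501452 0.01864304 0.23046678] 0.5499951930584484
knob top exp. [[282.7646867  158.47092982]] [[198.17883595 216.60772714]]
```

View pics/p5.png

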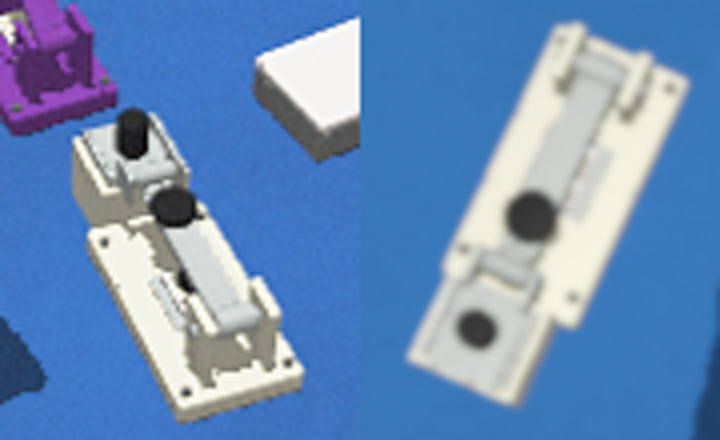

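The knob sits on the catch plate, with its top at crop (132,116) = scene (282.6,158.6), against an expected (282.8,158.5) when fully home. The lever is still down, with its pad at (174,207). I'll check the bystanders by image difference, then hand in.

Run:
```python
from h import *
n=snap('scene').astype(int); o=cv2.imread('pics/scene0.png').astype(int)
for k,(x0,y0,x1,y1) in dict(key=(203,245,236,282),bottle=(298,255,334,306),box=(310,132,360,170)).items():
    print(k,np.abs(n-o)[y0:y1,x0:x1].mean())
print(manip.sign_off())
```

```text
key 2.6584766584766584
bottle 2.9983660130718954
box 2.259298245614035
the job is handed in; nothing more can be done
None
```

I pressed the cream clamp's lever down until the catch held it, then moved the lock pin from the stand into the catch's eyelet and let go. I handed the job in at about 15 s on the robot's clock. No verdict was given.

**Last checks:**
- **Lever:** it was still level and held with the gripper away.
- **Pin:** it went down through the eyelet with no noticeable contact force. The knob's top was within about 0.2 px of where it should be when fully home.
- **Bystanders:** the T-handled key, bottle and slide box showed no visible change in the scene picture compared with the start.
- **Robot:** the gripper was open and well clear of everything.

**What went wrong or disagreed:**
- One move call was refused because its rows had no yaw, so I sent it again.
- The first grasp sat too high on the knob, so I regrasped lower.
- The two cameras disagreed by about 3–4 mm on the eyelet's position. I settled it using the pin tip's position in the picture against where the arm said it was, and the insertion met no resistance there.

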